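Park the reading magnifier upright in its stand at the coin fair

TASK

Put the rectangular reading magnifier away: pick it up by the small ball knob at the end of its handle, lift it clear, and ease your grip so that it swings down and hangs upright with the lens lowest, then grip it firmly again. Lower it lens-first into the slot of the wooden stand until it rests on the slot's floor, only then let go, and leave it standing there. Leave the round magnifier where it lies.

Things in the scene. Friction and masses are not known exactly. Their poses are not given: they have to be found in the camera images.
- reader: the RECTANGULAR magnifier, brass and glass, about 0.32 kg, flat on a fixed 18 mm thick grey pad, its handle overhanging: lens frame 50 (x) x 70 (y) x 16 mm thick (z), 9 mm round handle. Origin: centre of the frame's underside; +x runs from lens to handle end; centre of mass near x = +15 mm. At the handle's end a ball knob, 16 mm in diameter, centre at x = +102, y = 0, z = +8 mm
- reader_foot (a point): middle of the lens frame's outer edge, 127 mm from the ball's centre; lowest when it hangs. Pinched across the ball along y at 80 N or more it stays near level; at 15 to 30 N it swings to hang and may slip down up to 10 mm; near 5 N it drops. Contacts yield: the opening read about 10 mm at 100 N, 12.5 at 47 N, 13.4 at 26 N, 14 at 14 N (other grippers differ)
- rack: fixed wooden stand, 76 mm (x) x 120 mm (y) x 72 mm tall, with one slot from above: 24 mm (x) x 88 mm (y), its floor 10 mm above the table; from 45 mm height up to the rim the two long sides flare out, to 64 mm (x) at the mouth, and guide the lens in. Origin: centre of its underside; z up; the slot's long direction is y
- loupe: the ROUND magnifier, brass and glass, 60 mm lens, with a like handle and ball knob; lies flat on a like pad beside the rectangular one, on either side; to be left alone. Origin: centre of the underside of the lens, +x towards its knob
Not all that is in view belongs to the job. What is shaped like the reader but green is not meant. What is shaped like the rack but purple or red is not meant.

How it is judged:
On the way, in this order (a step that is already met when the one before it is completed fails the run):
1. the rectangular magnifier hangs upright in the grip, lens lowest (within 15 degrees), its lower edge at least 30 mm above the table (angle between reader's own x axis and vertical below 0.262 rad and height (world z) of reader_foot above 0.03 m and contact force between the fingers and reader above 2 N), for 0.2 s.
2. it is lowered into the slot, still held, its lower edge within 15 mm of the slot's floor (z of reader_foot in the frame of rack below 0.025 m and horizontal distance between reader_foot and rack below 0.015 m and contact force between the fingers and reader above 2 N), for 0.1 s.
At the end, for the whole second after the job is handed in: the rectangular magnifier stands in the stand's slot, lens down and handle up (within 17 degrees of upright), its lower edge on the slot's floor (within 8 mm) and within 15 mm of the slot's middle, released and at rest; the round magnifier has not been moved (over 30 mm) (angle between reader's own x axis and vertical below 0.3 rad and z of reader_foot in the frame of rack below 0.018 m and horizontal distance between reader_foot and rack below 0.015 m and linear speed of reader below 0.03 m/s and contact force between the fingers and reader below 0.1 N); the robot touches nothing.
It fails at once if the round magnifier is moved by more than 30 mm (distance of loupe from where it was at the start of the episode above 0.03 m).
It also fails if it takes over 48 s, if anything falls off the work surface, if the arm or the gripper's body presses on something with over 40 N, if the wrist force passes 120 N, or if a joint passes its speed limit or range.

ROBOT

A 6-joint arm with a two-finger parallel gripper is mounted at the origin on the work surface. World frame = base frame: x ahead of the robot, y to its left, z up, the work surface at z = 0. Lengths are in m, angles in rad, forces in N, time in s.
With the tool pointing down it reaches from about 0.3 to 0.875 m from the base axis. Payload 6.4 kg.
Tool frame: the origin (TCP) lies at the very end of the fingers, on their centre line; the grasp point (between the pads) lies 19 mm behind it (manip.hold_point_z is the distance from the TCP to the grasp point, in m); z points along the fingers, y is the line along which they close (so a half turn about z gives the same grasp; the last joint's range is limited). The gripper opens to 85 mm and grips with 20 to 120 N. Pads are 22 mm wide; open, the fingers measure 114 mm over their backs; the gripper's body (76 mm by 85 mm) begins 54 mm behind the grasp point. The pads swing forward as they close: fully open they stand 13 mm farther back than shut.
Start: joints at [-1.376, 0.181, 1.607, -0, 1.354, -0.206], TCP at [0.224, -0.529, 0.231] pointing down, gripper open.
Joint ranges: [-2.99, 2.99], [-0.89, 2.07], [0.3, 2.58], [-1.14, 4.28], [0, 2.63], [-3.12, 3.12]. Speed limits (rad/s): [2.57, 2.57, 3.01, 3.14, 3.14, 3.14].

INTERFACE

Orientations are given as a unit quaternion [x, y, z, w].
In Python, from rig import manip gives the robot as it stands. Calls block until the motion is done:
- manip.move_ptp(position, orientation): joint-space move of the TCP to a pose.
- manip.move_straight(position, frame=None, max_speed=0.15): straight line of the TCP; frame=None keeps the orientation; max_speed is the mean speed in m/s.
- manip.goto_joints(angles): joint-space move.
- manip.move_gripper(opening, effort=None): finger opening in m; effort is the grip in N (None keeps the last); returns when the fingers have stopped.
- manip.pause(seconds).
- manip.solve_ik(position, orientation): joint angles nearest the present ones, or None.
- manip.camera(name): name is "side" or "top" or "wrist"; returns a dict with "pixels" (480x640x3 uint8, red, green, blue), "vertical_fov" (degrees; the focal length in pixels is half the picture's height over the tangent of half this angle, whatever the lens; pixels are square), "cx", "cy" (the principal point, pixels), "extrinsics" (4x4, takes a point from world to camera coordinates); the wrist camera has in their place "tool_from_camera" (4x4, takes a point from camera to tool coordinates, whose origin is the TCP and whose axes are the flange's). Camera axes: x right, y down, z forward; pixel columns grow to the right and rows downward; lengths in m; the calibration is good to about 2 mm. The wrist camera is an equidistant fisheye: a pixel r from the principal point sees the ray r / f radians off the axis. A picture is of the moment at which its call begins: read the wrist's pose just before it. There is no depth.
A pose or a line that the arm cannot do raises manip.Unreachable and nothing moves.
- manip.close_job(): hands the job in; it is judged then, once.
Trained networks look in a picture, given as the dict that the camera call returned (one of the last four; its "shot" number tells which), for a name from the list of things; names that differ only in an ending like _2 or _b are one class to them, and where a whole thing is asked for, a point or a joint stands for the part that bears it (a point fixed in the world has none). Each returns a list of dicts, best first, with "conf" (0 to 1); they miss things now and then, are a little off and sometimes report something else, mostly with a low value. They report only what shows in the picture. A call takes as long as a camera call. They do not tell look-alikes from the thing itself.
- manip.find_in(query, picture): "centre" ([x, y, z] in m, in world coordinates, good to about 4 mm: the middle of the surface that is visible of it).
- manip.pinpoint(query, picture): "centre" ([x, y, z] in m, in world coordinates, good to about 4 mm: a listed point, or the origin of a listed thing).
Readings, each from a call of its own:
- manip.read_t(): time.
- manip.read_q(): joint angles.
- manip.read_joint_velocities(): joint speeds.
- manip.read_joint_torque(): joint torques, N m.
- manip.read_tool_pos(): TCP position.
- manip.read_orientation(): TCP orientation.
- manip.read_wrist_force(): force on the tool from outside, world axes, zero at the start.
- manip.read_torque(): the same for the moment, N m.
- manip.read_grip_width(): finger opening in m.
- manip.read_gripper_force(): force on a finger pad.
Only numpy, scipy, OpenCV 4.12 (cv2) and the standard library are available. Lean on these libraries where they do the work, as an engineer would, in place of code of your own. Each camera call takes 0.05 s, during which the arm holds its last target. There are 200 camera calls.

## Working session

There is one attempt and no reset: what is moved stays moved. The work goes in short steps, each a Python script; the robot and the scene stay as the last script left them, time stands still between calls to the robot, and variables do not carry over. Pictures are saved under pics/ and viewed, at most 10 in all, crops included, and the job is handed in when it is done.

```bash
mkdir -p pics
python3 - <<'E'
from rig import manip
import cv2,numpy as np
a=manip.camera("top");b=manip.camera("side")
for n,p in(("top",a),("side",b)):
    cv2.imwrite(f"pics/{n}0.png",p["pixels"][:,:,::-1])
    for q in("reader","reader_foot","rack","loupe"):
        for d in manip.pinpoint(q,p): 
            c=np.array(d["centre"]);f=240/np.tan(np.radians(p["vertical_fov"]/2));k=(p["extrinsics"]@np.r_[c,1])
            print(n,q,round(d["conf"],2),c.round(3),(f*k[:2]/k[2]+[p["cx"],p["cy"]]).round())
print(manip.read_t(),manip.hold_point_z,manip.read_orientation())
E
```

```text
top reader 0.88 [0.606 0.042 0.014] [300. 187.]
top reader 0.86 [ 0.435  0.202 -0.001] [223. 267.]
top reader 0.57 [ 0.252  0.232 -0.003] [205. 356.]
top reader_foot 0.76 [0.429 0.233 0.011] [207. 269.]
top reader_foot 0.69 [0.268 0.215 0.007] [213. 348.]
top reader_foot 0.6 [0.627 0.053 0.022] [295. 176.]
top rack 0.98 [ 0.594 -0.183  0.003] [406. 194.]
top rack 0.72 [ 0.367 -0.365 -0.001] [496. 302.]
top rack 0.62 [ 0.637 -0.362  0.   ] [489. 175.]
top loupe 0.97 [0.598 0.306 0.018] [175. 189.]
side reader 0.85 [ 0.25   0.23  -0.004] [203. 188.]
side reader 0.62 [ 0.437  0.208 -0.002] [287. 189.]
side reader 0.56 [0.606 0.05  0.016] [374. 229.]
side reader_foot 0.75 [0.431 0.234 0.007] [283. 178.]
side reader_foot 0.65 [0.27  0.214 0.01 ] [212. 188.]
side rack 0.97 [ 0.598 -0.176  0.001] [392. 325.]
side rack 0.72 [ 0.361 -0.367  0.   ] [265. 442.]
side rack 0.67 [ 0.638 -0.365 -0.001] [441. 425.]
side loupe 0.64 [0.594 0.304 0.019] [350. 151.]
0.5 0.0187 [ 9.79984483e-01  1.99073888e-01 -9.94751915e-06 -1.45426245e-05]
```

View pics/top0.png

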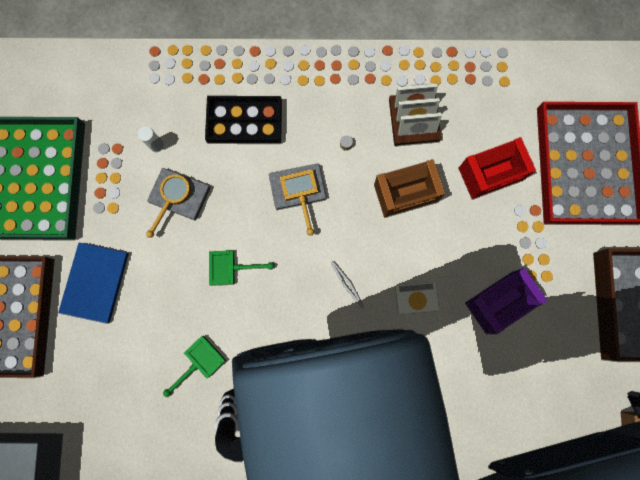

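View pics/side0.png

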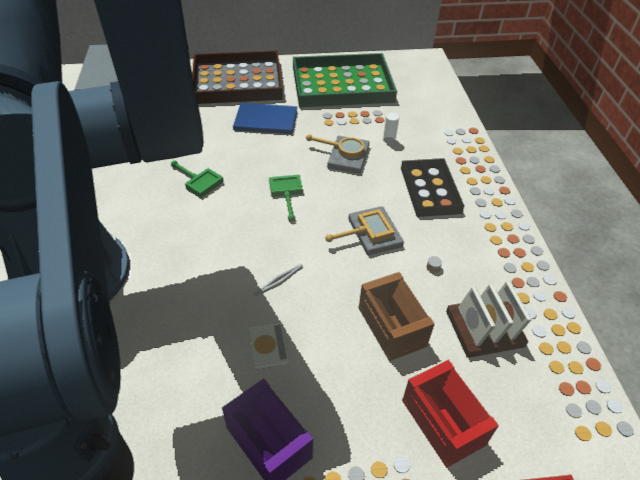

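The brass rectangular lens on a pad at top (300,187) is the reader: rectangular, not green. The others of that shape are green, at (223,267) and (205,356). The round loupe is at (175,189). The wooden rack is at (408,188); the red one at (497,167) and the purple one at (506,300) aren't meant. I'll confirm this close up with the wrist camera.

```bash
cat > h.py <<'E'
from rig import manip
import cv2,numpy as np
from scipy.spatial.transform import Rotation as R
def quat(psi): return [float(np.cos(psi/2)),float(np.sin(psi/2)),0.,0.]
def shot():
    T=np.eye(4);T[:3,3]=manip.read_tool_pos();T[:3,:3]=R.from_quat(manip.read_orientation()).as_matrix()
    p=manip.camera("wrist");p["W"]=T@np.array(p["tool_from_camera"]);return p
def f_(p): return 240/np.tan(np.radians(p["vertical_fov"])/2)
def ray(p,u,v):
    d=np.array([u-p["cx"],v-p["cy"]]);r=np.hypot(*d);t=r/f_(p)
    return p["W"][:3,:3]@np.r_[d/max(r,1e-9)*np.sin(t),np.cos(t)]
def onplane(p,u,v,z):
    d=ray(p,u,v);o=p["W"][:3,3];return o+d*(z-o[2])/d[2]
def proj(p,c):
    k=np.linalg.inv(p["W"])@np.r_[c,1];t=np.arctan2(np.hypot(k[0],k[1]),k[2])
    return f_(p)*t*k[:2]/np.hypot(k[0],k[1])+[p["cx"],p["cy"]]
E
python3 - <<'E'
from h import *
import pickle
for n,x,y in(("rd",.50,.03),("rk",.55,-.18)):
    manip.move_ptp([x,y,.27],quat(.22)); p=shot()
    cv2.imwrite(f"pics/w_{n}.png",p["pixels"][:,:,::-1]);pickle.dump(p,open(n+".pkl","wb"))
    print(n,p["W"].round(3).tolist(),p["vertical_fov"],p["cx"],p["cy"])
    for q in("reader","reader_foot","rack"):
        for d in manip.pinpoint(q,p): print(q,round(d["conf"],2),np.round(d["centre"],3),proj(p,d["centre"]).round())
print(manip.read_t())
E
```

```text
rd [[0.218, -0.927, -0.306, 0.579], [-0.976, -0.207, -0.068, 0.046], [0.0, 0.314, -0.949, 0.413], [0.0, 0.0, 0.0, 1.0]] 65.70646984690485 321.73498685286495 245.1649806450528
reader 0.88 [0.608 0.046 0.017] [328. 101.]
reader 0.88 [0.25  0.235 0.002] [143. 341.]
reader 0.71 [0.435 0.204 0.002] [169. 222.]
reader_foot 0.67 [0.628 0.052 0.025] [327.  80.]
reader_foot 0.59 [0.43  0.232 0.007] [147. 222.]
reader_foot 0.57 [0.267 0.212 0.004] [157. 336.]
rack 0.98 [ 0.595 -0.176  0.002] [506. 164.]
rack 0.78 [ 0.365 -0.37  -0.   ] [553. 345.]
rack 0.62 [ 0.641 -0.36  -0.003] [613. 171.]
rk [[0.219, -0.926, -0.307, 0.629], [-0.976, -0.208, -0.067, -0.162], [-0.001, 0.314, -0.949, 0.413], [0.0, 0.0, 0.0, 1.0]] 65.70646984690485 321.73498685286495 245.1649806450528
reader 0.77 [0.605 0.047 0.016] [138. 117.]
reader 0.65 [0.252 0.233 0.005] [ 38. 330.]
reader 0.63 [ 0.437  0.206 -0.001] [ 42. 225.]
reader 0.3 [ 0.594 -0.176  0.002] [328. 160.]
reader_foot 0.89 [0.431 0.229 0.009] [ 27. 228.]
reader_foot 0.82 [0.271 0.214 0.007] [ 44. 324.]
reader_foot 0.56 [0.63  0.052 0.025] [134.  95.]
rack 0.92 [ 0.591 -0.174 -0.001] [325. 162.]
rack 0.9 [ 0.368 -0.37  -0.001] [427. 357.]
4.0
```

```bash
python3 -c "
import cv2
a=cv2.imread('pics/w_rd.png')[50:230,260:420];cv2.imwrite('pics/c_rd.png',cv2.resize(a,None,fx=3.3,fy=3.3,interpolation=2))
a=cv2.imread('pics/w_rk.png')[70:230,220:430];cv2.imwrite('pics/c_rk.png',cv2.resize(a,None,fx=3.5,fy=3.5,interpolation=2))"
```

```text
(no output)
```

View pics/c_rd.png

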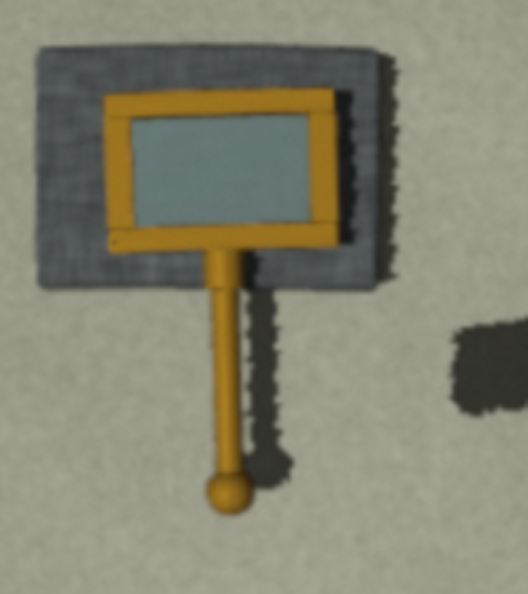

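View pics/c_rk.png

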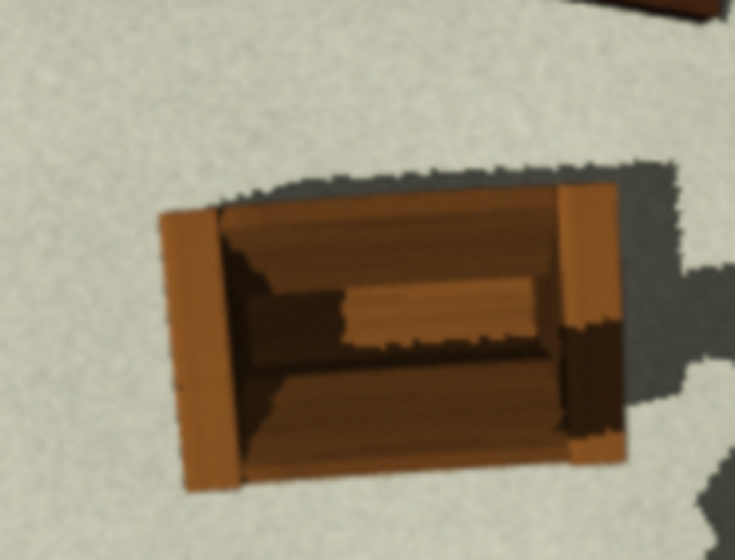

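The first crop shows the brass rectangular magnifier, ball at (230,492). The second shows the wooden stand, rim corners at (161,213), (617,183), (627,462) and (187,490). Next I'll turn these pixels into positions and check the sizes.

Run:
```python
from h import *
import pickle
p=pickle.load(open("rd.pkl","rb"))
g=lambda u,v,z:onplane(p,u/3.3+260,v/3.3+50,z)
b=g(230,492,.026);c=[g(*k,.034) for k in((105,97),(335,90),(338,246),(110,252))];m=np.mean(c,0)
print("ball",b,"frame",m,[np.linalg.norm(c[i]-c[i-1]).round(4) for i in range(4)],"d",np.linalg.norm((b-m)[:2]))
ax=m-b;print("axis yaw",np.arctan2(ax[1],ax[0])," edge",[np.arctan2(*(-(e[0]),e[1])[::1]) for e in (c[0]-c[1],c[3]-c[2])])
p=pickle.load(open("rk.pkl","rb"))
c=[onplane(p,u/3.5+220,v/3.5+70,.072) for u,v in((161,213),(617,183),(627,462),(187,490))]
print("rack",np.mean(c,0),[np.linalg.norm(c[i]-c[i-1]).round(4) for i in range(4)])
e=(c[0]-c[1]+c[3]-c[2]);print("rack psi",np.arctan2(-e[0],e[1]), [np.arctan2(-x[0],x[1]) for x in (c[0]-c[1],c[3]-c[2])])
```

```text
ball [0.50645545 0.02132232 0.026     ] frame [0.6055875  0.04634417 0.034     ] [np.float64(0.0483), np.float64(0.0695), np.float64(0.0487), np.float64(0.0695)] d 0.10224117095659263
axis yaw 0.24724488274008857  edge [np.float64(0.2550066038727741), np.float64(0.24958597709276664)]
rack [ 0.59597441 -0.1806014   0.072     ] [np.float64(0.0747), np.float64(0.119), np.float64(0.0751), np.float64(0.1192)]
rack psi 0.29059364351982825 [np.float64(0.2925872972241165), np.float64(0.2886043615984693)]
```

Sizes match: frame 48.5×69.5 mm, knob offset 102 mm, rim 75×119 mm. Next: grasp and lift.

Run:
```python
from h import *
B=[.5065,.0213]
s=lambda *a:print(*a,manip.read_t(),"w",round(manip.read_grip_width(),4),"F",round(manip.read_gripper_force(),1),np.round(manip.read_wrist_force(),1),np.round(manip.read_tool_pos(),4))
manip.move_gripper(.05)
manip.move_ptp([*B,.10],quat(.25))
manip.move_straight([*B,.007],max_speed=.08);s("down")
manip.move_gripper(0,100);s("grip")
manip.move_straight([*B,.05],max_speed=.06);s("up")
manip.move_straight([*B,.26],max_speed=.12);s("high")
cv2.imwrite("pics/lift.png",manip.camera("side")["pixels"][100:340,240:560,::-1])
```

```text
down 6.7917 w 0.05 F 0.0 [ 0.  -0.1  0.4] [0.507  0.0212 0.0075]
grip 7.2583 w 0.011 F 97.5 [-0.  -0.2  0. ] [0.5067 0.0213 0.0072]
up 8.125 w 0.0109 F 97.5 [-0.3  0.5 -3.5] [0.5062 0.0213 0.0498]
high 10.025 w 0.0105 F 97.5 [ 0.7 -0.7 -2.8] [0.5061 0.0214 0.2592]
```

View pics/lift.png

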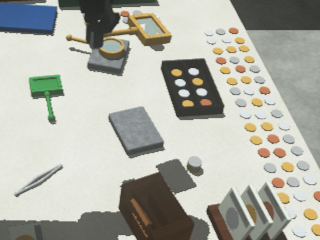

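The reader is off its pad and held roughly level, lens at crop (150,28); the round one still lies on its pad at (110,45). Now easing the grip.

```bash
python3 - <<'E'
from h import *
s=lambda *a:print(*a,manip.read_t(),"w",round(manip.read_grip_width(),4),"F",round(manip.read_gripper_force(),1),np.round(manip.read_wrist_force(),1),np.round(manip.read_torque(),2))
s("pre")
for e in(45,30,24):
    manip.move_gripper(0,e)
    manip.pause(.5);s(e)
manip.pause(1.0);s("wait")
manip.move_gripper(0,80);s("regrip")
cv2.imwrite("pics/hang.png",manip.camera("side")["pixels"][:,:,::-1])
p=shot();cv2.imwrite("pics/hangw.png",p["pixels"][:,:,::-1])
q=manip.camera("side")
for P in(p,q):
  for n in("reader","reader_foot"):
    for d in manip.pinpoint(n,P): print(n,round(d["conf"],2),np.round(d["centre"],3))
E
python3 -c "
import cv2;a=cv2.imread('pics/hang.png')[50:350,240:560]
b=cv2.imread('pics/hangw.png')[:300,160:480];cv2.imwrite('pics/hc.png',cv2.hconcat([a,b]))"
```

```text
pre 10.075 w 0.0108 F 97.5 [ 0.3 -0.7 -2.5] [0.01 0.28 0.  ]
45 10.7917 w 0.0108 F 97.5 [-0.5 -0.3 -2.2] [-0.03  0.27  0.04]
30 11.5083 w 0.0109 F 97.5 [-0.2 -0.3 -2.8] [-0.07  0.29 -0.06]
24 12.225 w 0.0106 F 97.5 [-0.   0.1 -2.5] [-0.09  0.29  0.01]
wait 13.225 w 0.0109 F 97.5 [ 0.2 -0.6 -3.8] [-0.06  0.27  0.04]
regrip 13.4417 w 0.0105 F 97.5 [ 0.6 -0.5 -3.4] [-0.13  0.29 -0.05]
reader 0.96 [0.434 0.202 0.002]
reader 0.81 [0.603 0.047 0.258]
reader 0.57 [0.25  0.236 0.002]
reader_foot 0.94 [0.268 0.215 0.006]
reader_foot 0.67 [0.628 0.051 0.262]
reader 0.91 [ 0.252  0.229 -0.001]
reader 0.89 [ 0.434  0.207 -0.002]
reader 0.7 [0.604 0.047 0.255]
reader_foot 0.97 [0.43  0.233 0.012]
reader_foot 0.9 [0.632 0.056 0.26 ]
reader_foot 0.72 [0.27  0.215 0.009]
```

View pics/hc.png

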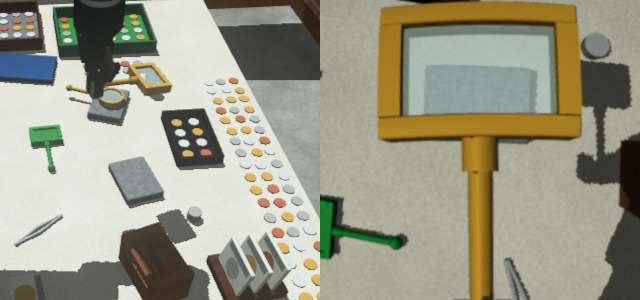

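The reader is still level, lens at (480,75) in the wrist crop. Lower effort alone doesn't ease the grip: force stays at 97.5 N. I'll open in small steps while watching the force.

Run:
```python
from h import *
s=lambda *a:print(*a,manip.read_t(),"w",round(manip.read_grip_width(),4),"F",round(manip.read_gripper_force(),1),np.round(manip.read_wrist_force(),1),np.round(manip.read_torque(),2))
w=.0108
while w<.0150:
    w+=.0003
    manip.move_gripper(w,80);F=manip.read_gripper_force();s(round(w,4))
    if F<48: manip.pause(.25); s(" after")
    if abs(manip.read_torque()[1])<.09 or F<26: break
manip.pause(.8);s("end")
p=shot();q=manip.camera("side")
for P in(p,q):
  for n in("reader","reader_foot"):
    for d in manip.pinpoint(n,P):
      if d["centre"][2]>.05:print(n,round(d["conf"],2),np.round(d["centre"],3))
```

```text
0.0111 14.0417 w 0.0117 F 82.5 [ 0.  -0.6 -3. ] [-0.12  0.28  0.03]
0.0114 14.2583 w 0.012 F 74.7 [ 0.7  0.1 -3.3] [-0.15  0.22 -0.03]
0.0117 14.475 w 0.0118 F 67.3 [-0.2 -0.2 -3.2] [-0.08  0.27  0.02]
0.012 14.6917 w 0.0119 F 60.0 [ 0.7 -0.1 -2.2] [-0.02  0.2   0.  ]
0.0123 14.9083 w 0.0123 F 52.3 [-0.7  0.7 -3.4] [0.16 0.27 0.1 ]
0.0126 15.125 w 0.0129 F 45.5 [-0.7  0.  -2.7] [-0.06  0.23  0.04]
 after 15.375 w 0.0125 F 45.4 [-0.3 -0.5 -2.5] [-0.01  0.15  0.  ]
0.0129 15.5917 w 0.0128 F 39.1 [ 0.1 -0.1 -3.5] [-0.04  0.07  0.02]
 after 15.8417 w 0.0134 F 39.1 [-0.1 -0.6 -2.5] [0.01 0.11 0.01]
0.0132 16.0583 w 0.0132 F 33.2 [-0.2  0.4 -3.2] [0.04 0.08 0.01]
 after 16.3083 w 0.0134 F 33.2 [-0.4 -0.3 -3.4] [ 0.01  0.13 -0.01]
0.0135 16.525 w 0.0137 F 27.6 [ 0.6 -0.5 -3.1] [-0.01  0.13 -0.  ]
 after 16.775 w 0.0135 F 27.6 [-0.6  0.9 -3.6] [-0.06  0.08  0.04]
end 17.575 w 0.0131 F 27.6 [-0.3 -0.2 -2.5] [-0.04  0.07  0.03]
reader 0.72 [0.532 0.022 0.174]
reader_foot 0.97 [0.545 0.032 0.156]
reader 0.79 [0.529 0.028 0.177]
reader_foot 0.59 [0.551 0.031 0.154]
```

Now about 19° off vertical at 27.6 N, so I'll ease a bit further.

```bash
cat >> h.py <<'E'
def tilt(tag=""):
    q=manip.camera("side");p=shot();T=np.array(manip.read_tool_pos())
    b=T+[0,0,manip.hold_point_z];o=[]
    for P in(p,q):
      for n in("reader","reader_foot"):
        c=[d for d in manip.pinpoint(n,P) if d["centre"][2]>.03 and np.linalg.norm(np.array(d["centre"])-b)<.15]
        if c:
          c=np.array(c[0]["centre"]);v=c-b;o.append(np.degrees(np.arctan2(np.hypot(v[0],v[1]),-v[2])));print(n,c.round(3),"deg",o[-1].round(1),"len",np.linalg.norm(v).round(4))
    return np.mean(o) if o else None
E
python3 - <<'E'
from h import *
w=.0135
for i in range(4):
    w+=.0002;manip.move_gripper(w,80);manip.pause(.5)
    F=manip.read_gripper_force();print(round(w,4),F,manip.read_t())
    a=tilt()
    if F<19 or (a is not None and a<6): break
E
```

```text
0.0137 24.029963314533234 18.5917
reader [0.522 0.024 0.175] deg 9.0 len 0.1047
reader_foot [0.535 0.029 0.155] deg 13.5 len 0.1274
reader [0.52  0.026 0.172] deg 7.7 len 0.1075
reader_foot [0.538 0.031 0.151] deg 14.5 len 0.1321
0.0139 20.636130273342133 19.6083
reader [0.52  0.022 0.174] deg 7.5 len 0.1056
reader_foot [0.53  0.026 0.152] deg 10.9 len 0.1295
reader [0.522 0.023 0.174] deg 8.2 len 0.1057
reader_foot [0.538 0.029 0.151] deg 14.1 len 0.1316
0.0141 17.412890195846558 20.625
reader [0.512 0.02  0.172] deg 3.0 len 0.1073
reader_foot [0.528 0.024 0.152] deg 9.7 len 0.1285
reader [0.514 0.022 0.168] deg 3.9 len 0.1105
reader_foot [0.524 0.026 0.149] deg 8.1 len 0.131
```

Tilt is about 8°, allowing for the origin sitting 8 mm off the axis. Next: regrip firmly, tilt the tool to take that out, and move above the rack.

```bash
cat >> h.py <<'E'
def pose(b,psi,th):
    r=R.from_rotvec(th*np.array([-np.sin(psi),np.cos(psi),0]))*R.from_quat(quat(psi))
    return (np.array(b)+r.apply([0,0,manip.hold_point_z])).tolist(), r.as_quat().tolist()
E
python3 - <<'E'
from h import *
manip.move_gripper(0,90);print(manip.read_gripper_force(),manip.read_grip_width(),manip.read_t())
th=np.radians(7)
P,q=pose([.5955,-.1795,.275],.29,th)
manip.move_ptp(P,q) if False else manip.move_straight(P,q,max_speed=.12)
manip.pause(.3)
print(manip.read_t(),np.round(manip.read_tool_pos(),4),np.round(P,4),manip.read_gripper_force())
b=np.array([.5955,-.1795,.275])
s=manip.camera("side");w=shot();t=manip.camera("top")
for n,p in(("s",s),("w",w),("t",t)):
    for k in("reader","reader_foot","rack"):
        for d in manip.pinpoint(k,p):
            c=np.array(d["centre"])
            if np.linalg.norm(c[:2]-b[:2])<.08: print(n,k,round(d["conf"],2),c.round(4))
cv2.imwrite("pics/over.png",cv2.hconcat([w["pixels"][0:300,140:500,::-1],s["pixels"][100:400,270:570,::-1]]))
E
```

```text
87.71674275398254 0.010913075804943969 21.1417
23.4167 [ 0.5933 -0.18    0.2566] [ 0.5933 -0.1802  0.2564] 87.77270793914795
s reader 0.82 [ 0.6004 -0.1787  0.1668]
s reader_foot 0.97 [ 0.6117 -0.1756  0.1455]
s rack 0.89 [ 0.5953 -0.1774  0.0006]
w reader 0.86 [ 0.602  -0.1804  0.169 ]
w reader_foot 0.89 [ 0.609  -0.1763  0.147 ]
w rack 0.58 [ 0.5988 -0.1814  0.1668]
w rack 0.57 [ 0.5913 -0.1774  0.002 ]
```

View pics/over.png

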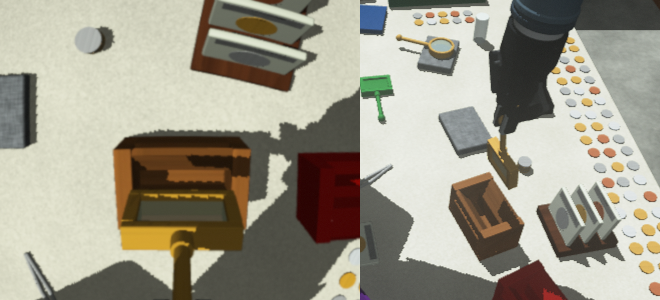

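The reader hangs over the slot at wrist crop (182,215), aligned with it, but still leans about 7° outward. I'll tilt further and re-measure.

Run:
```python
from h import *
b=np.array([.5955,-.1795,.275])
P,q=pose(b,.29,np.radians(14));manip.move_straight(P,q,max_speed=.05);manip.pause(.4)
print(manip.read_t(),np.round(manip.read_tool_pos(),4))
for i in range(2):
  for n,p in(("s",manip.camera("side")),("w",shot())):
    for k in("reader","reader_foot"):
        for d in manip.pinpoint(k,p):
            c=np.array(d["centre"])
            if np.linalg.norm(c[:2]-b[:2])<.08 and c[2]>.05: print(n,k,round(d["conf"],2),c.round(4))
print(manip.read_t())
```

```text
24.6917 [ 0.591  -0.181   0.2572]
s reader 0.82 [ 0.59   -0.1793  0.1699]
w reader 0.92 [ 0.5902 -0.1815  0.1691]
w reader_foot 0.76 [ 0.5971 -0.181   0.1446]
s reader 0.63 [ 0.5898 -0.1824  0.1692]
s reader_foot 0.6 [ 0.5995 -0.1769  0.1476]
w reader 0.96 [ 0.59   -0.1809  0.1685]
w reader_foot 0.87 [ 0.5985 -0.1801  0.1475]
25.2917
```

Upright to about 1°. Lowering into the slot until it touches the floor.

Run:
```python
from h import *
th=np.radians(14);xy=[.5935,-.1795]
go=lambda z,v:manip.move_straight(pose([*xy,z],.29,th)[0],None,max_speed=v)
F=lambda:np.mean([manip.read_wrist_force() for _ in range(5)],0)
go(.205,.08);print(manip.read_t(),F().round(1))
go(.150,.05);f0=F();print(manip.read_t(),f0.round(1))
z=.150
while z>.128:
    z-=.002;go(z,.03);f=F();print(round(z,3),f.round(1),end=" ")
    if f[2]>3: break
print(manip.read_t(),manip.read_gripper_force())
for n,p in(("s",manip.camera("side")),("w",shot())):
    for k in("reader","reader_foot"):
        for d in manip.pinpoint(k,p):
            c=np.array(d["centre"])
            if np.linalg.norm(c[:2]-xy)<.08: print(n,k,round(d["conf"],2),c.round(4))
cv2.imwrite("pics/in.png",cv2.hconcat([p["pixels"][0:400,140:500,::-1],manip.camera("side")["pixels"][0:400,270:570,::-1]]))
```

```text
26.3167 [ 0.2  0.2 -3.6]
27.5667 [-0.5 -0.3 -2.7]
0.148 [ 0.3  0.3 -2.7] 0.146 [ 0.  -0.5 -3.8] 0.144 [-0.3 -0.3 -2.8] 0.142 [ 0.3  0.5 -3.5] 0.14 [ 0.3  0.5 -2.9] 0.138 [-0.1 -0.5  2.6] 0.136 [-0.8  2.3 10.3] 29.3167 89.20026540756226
s reader 0.64 [ 0.5878 -0.1826  0.0311]
s reader_foot 0.8 [ 0.6017 -0.1765  0.0088]
w reader 0.63 [ 0.5866 -0.1834  0.0331]
w reader_foot 0.64 [ 0.5947 -0.1817  0.0094]
```

View pics/in.png

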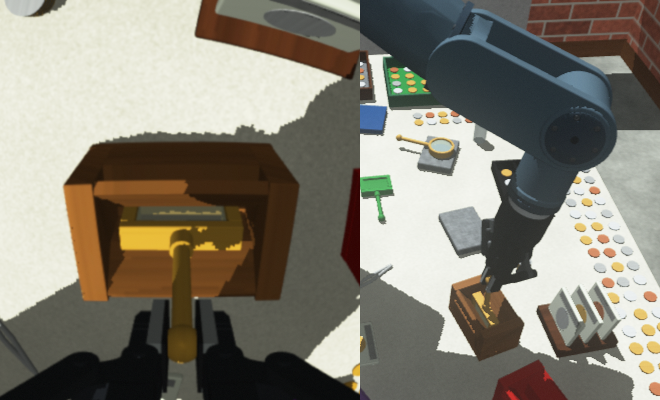

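The lens is in the slot, wrist crop (182,230), and rests on the floor: contact at ball height 0.137, foot z about 0.009. I'll relieve the press, release, and back out.

Run:
```python
from h import *
th=np.radians(14);xy=np.array([.5935,-.1795])
P,_=pose([*xy,.1375],.29,th);manip.move_straight(P,max_speed=.02)
manip.move_gripper(.015,60);manip.pause(.2);manip.move_gripper(.045);manip.pause(.3)
print(manip.read_t(),manip.read_gripper_force(),np.round(manip.read_wrist_force(),1))
a=R.from_quat(manip.read_orientation()).apply([0,0,1]);P=np.array(manip.read_tool_pos())
manip.move_straight((P-a*.05).tolist(),max_speed=.06)
manip.move_straight((P-a*.05+[0,0,.09]).tolist(),max_speed=.1)
manip.pause(.3)
p=shot();s=manip.camera("side")
for n,c_ in(("s",s),("w",p)):
    for k in("reader","reader_foot","loupe"):
        for d in manip.pinpoint(k,c_):
            c=np.array(d["centre"])
            if np.linalg.norm(c[:2]-xy)<.09 or k=="loupe": print(n,k,round(d["conf"],2),c.round(4))
print(manip.read_t(),np.round(manip.read_wrist_force(),1))
cv2.imwrite("pics/end.png",cv2.hconcat([p["pixels"][0:400,140:500,::-1],s["pixels"][0:400,270:570,::-1]]))
```

```text
31.0333 0.0 [ 0.1 -0.2 -0.2]
s reader 0.62 [ 0.5878 -0.1841  0.0302]
s reader_foot 0.69 [ 0.5986 -0.1785  0.0118]
s loupe 0.92 [0.5955 0.304  0.0166]
w reader 0.85 [ 0.5867 -0.1845  0.0322]
w reader_foot 0.82 [ 0.5973 -0.1847  0.0091]
33.7667 [-0.   0.   1.6]
```

View pics/end.png

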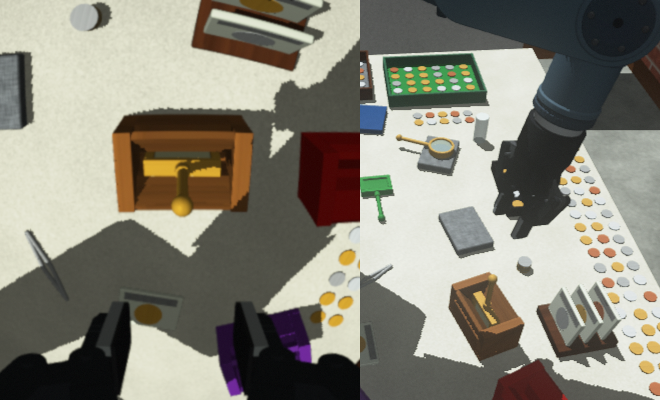

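The reader stands upright in the slot, ball at wrist crop (181,207). The gripper is clear and the round magnifier hasn't moved.

```bash
python3 -c "
from rig import manip
print(manip.close_job())"
```

```text
the job is handed in; nothing more can be done
None
```

I handed the job in at about 34 s: the rectangular magnifier stands lens-down on the slot floor of the wooden stand, released, and the round one hasn't moved; no verdict was returned.

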